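# Torque the jig clamp with a click wrench

### The arm

A 6-joint arm with a two-finger parallel gripper is mounted at the origin on the work surface; the furniture and walls round the work are solid. World frame = base frame: x ahead of the robot, y to its left, z up, the work surface at z = 0. Lengths are in m, angles in degrees, forces in N, time in s.
With the tool pointing down it reaches from about 0.25 to 0.725 m from the base axis. Payload 9.7 kg.
Tool frame: the origin (TCP) lies between the finger pads; the fingertips stand 11 mm ahead of it and the grasp point (between the pads) lies 8 mm behind it; z points along the fingers, y is the line along which they close (so a half turn about z gives the same grasp; the last joint's range is limited). The gripper opens to 85 mm and grips with 20 to 120 N. Pads are 22 mm wide; open, the fingers measure 114 mm over their backs; the gripper's body (76 mm by 85 mm) begins 54 mm behind the grasp point. The pads swing forward as they close: fully open they stand 13 mm farther back than shut.
Start: joints at [77.177, 4.979, 10.078, 95.1, 0, 90], TCP at [0.122, 0.536, 0.217] pointing down, gripper open.
Joint ranges: [-179.16, 179.16], [-48.56, 103.87], [-65.8, 70.77], [-126.05, 130.52], [-82.76, 87.17], [-180, 180]. Speed limits (degrees/s): [127.2, 127.2, 147.25, 180, 180, 180].

### API

Orientations are given as [roll, pitch, yaw] about the fixed x, y, z axes, in that order (R = Rz(yaw) Ry(pitch) Rx(roll)).
In Python, from workcell import monitor, cams, ticket gives the robot as it stands.
- The arm moves only by the tool carry_out, never from a script. Its argument "plan" is a list of rows, each an object with "travel": the shift along the world's x, y, z as a fraction of full scale, a list of three; "angular": the turn, a rotation vector about the world's x, y, z as a fraction of full scale, a list of three; "grip": the gripper's target within -1 to 1 (fully open at 1, half-way at 0, shut at -1). In form: [{"travel": [x, y, z], "angular": [ax, ay, az], "grip": grip}, ...]. A call has 1 to 8 rows; each row is the pose to reach, as a shift and turn from the pose commanded when the call began; what a row does not reach only later rows make up. Full scale, the value 1, is 300 mm for a shift and 0.5 rad for a turn. A row lasts 1/12 s, in which the tool goes at most 41.7 mm and 7.16 degrees, less where a joint would pass 70% of its speed; a pose out of reach is approached as far as the arm can. A call with a number of a shift or a turn outside -1 to 1 is refused whole. A call with a gripper value outside its range is refused whole. The fingers move at their own pace and stop on an object; "grip_force" is the grip in N (left out, the last holds). Time passes only in rows, so rows that repeat a pose let the fingers close. It gives the time, the measured TCP pose, the force, the opening and the grip force at its end, in the units of the state.
- monitor.get_obs(): the state, without advancing time (a new reading comes with each control period).
- cams.camera(name): name is "scene" or "top"; returns a dict with "frame" (420x560x3 uint8, red, green, blue), "mtx" (3x3 intrinsics, pixels), "view" (4x4, takes a point from world to camera coordinates). Camera axes: x right, y up, looking along -z (the intrinsics and any distortion apply to the point x, -y, -z); pixel columns grow to the right and rows downward; lengths in m; the calibration is good to about 2 mm. A picture is of the moment at which its call begins. There is no depth.
- ticket.job_done(): hands the job in; it is judged then, once.
The state is a dict: "time": time; "q": joint angles; "qd": joint speeds; "joint_efforts": joint torques, N m; "ee_pos": TCP position; "tcp_rot": TCP orientation; "wrist_force": force on the tool from outside, world axes, zero at the start; "torque": the same for the moment, N m; "opening": finger opening in m; "grasp_force": force on a finger pad.
Only numpy, scipy, OpenCV 4.12 (cv2) and the standard library are available. Lean on these libraries where they do the work, as an engineer would, in place of code of your own. Each camera call takes 0.05 s, during which the arm holds its last target. There are 200 camera calls.

### The job

First clear the two wooden offcuts off the plywood jig board into the open metal tray beside it, without disturbing the beaker and the loose dropper bottle that stand beyond the tray. Then push the handle of the click wrench, which already sits on the clamp bolt, clockwise seen from above until the bolt is tight and the handle clearly gives way at its knuckle. Stop there, before it folds right to its stop, and let go so that the handle springs straight and the bolt stays tight.

Things in the scene. Friction and masses are not known exactly. Their poses are not given: they have to be found in the camera images.
- board: Plywood jig board on two runners, fixed. Origin on the table surface (z = 0) under its reference centre; its top is 50 mm above the table and spans x from -85 to +85 mm and y from -165 to +115 mm in its own axes; z up. The clamp, with the bolt, stands near its -y end; the offcuts lie on the other half. The scrap tray stands beside the +y edge with a 3 mm gap. At the start the wrench handle lies to the -x side of the offcuts and sweeps towards +x over the place where they lie.
- clamp_bolt (a point): Axis of the clamp bolt, fixed at x = -5, y = -120 mm in the board's axes, at the mid-height of the wrench (27 mm above the board's top, 77 mm above the table). Round wrench head on it 34 mm in diameter; the bolt's head rises to 40 mm above the board's top. The strap clamp under it reaches 46 mm from the axis to either side along the board's x, 26 mm wide, up to 18 mm above the board.
- wrench_grip (a point): Middle of the black grip of the wrench handle, 115 mm out from the knuckle pin and 160 mm from the bolt axis when the handle is straight. x points outward along the handle, z up. The grip is a round level bar 18 mm in diameter, from 50 mm inward to 50 mm outward of this point, its axis 27 mm above the board (18 mm of free space below it). A thinner 12 mm rod joins it to the knuckle.
- wrench_bolt (a joint): Turn of the wrench head with the bolt, rad, growing clockwise seen from above (tightening). The bolt is tight at its hard stop at 0.70, where the straight handle points along the board's +y; it starts between 0.12 and 0.42. It turns against a friction of 0.5 N m and stays where it is left.
- wrench_knuckle (a joint): Fold of the handle in the breakaway knuckle, rad, about a vertical pin 45 mm from the bolt axis; 0 is straight, growing when the handle is pushed clockwise. A preloaded spring keeps it straight until about 1.5 N m acts on the knuckle (some 13 N at the middle of the grip); then it folds under nearly constant force. Its hard stop is at 0.36. It springs back to 0 when let go.
- offcut_step_mid (a point): Loose wooden offcut with a sawn step, 30 (x) x 30 (y) x 26 mm high: 16 mm high at its low side (+x), 26 mm over the other 18 mm; about 30 g. This point is at its centre, 13 mm above its underside; it lies on the board's top at the start, either nearer the clamp or nearer the tray.
- offcut_block_mid (a point): Loose plain wooden offcut block, 34 (x) x 26 (y) x 26 mm high, about 30 g. This point is its centre, 13 mm above its underside; it lies on the board's top at the start, either nearer the clamp or nearer the tray.
- scrap_tray: Open rectangular scrap tray of bare sheet metal, fixed, 140 (x) x 120 (y) x 44 mm high outside, walls and floor 4 mm thick, no dividers. Origin at the centre of its underside on the table, axes parallel to the board's; it stands at the middle of the board's +y edge. Its rim lies 6 mm below the board's top.
- beaker: Bystander: small clear beaker, 47 mm in diameter, 55 mm high; origin at the centre of its underside.
- spare_dropper: Bystander: amber dropper bottle with a black cap, 39 mm in diameter, 102 mm high; origin at the centre of its underside.

How it is judged (in metres and radians):
On the way, in this order (a step that is already met when the one before it is completed fails the run):
1. both offcuts lie in the tray (x of offcut_step_mid in the frame of scrap_tray between -0.066 and 0.066 m and y of offcut_step_mid in the frame of scrap_tray between -0.056 and 0.056 m and height (world z) of each of offcut_step_mid, offcut_block_mid below 0.05 m and x of offcut_block_mid in the frame of scrap_tray between -0.066 and 0.066 m and y of offcut_block_mid in the frame of scrap_tray between -0.056 and 0.056 m), for 0.2 s.
2. the bolt is tight and the wrench has tripped: knuckle folded by more than 0.12 rad (value of joint wrench_bolt above 0.66 rad and value of joint wrench_knuckle above 0.12 rad), for 0.1 s.
At the end, for the whole second after the job is handed in: Both offcuts lie at rest in the tray (centres inside its walls and less than 50 mm above the table), the bolt is still tight (above 0.65 rad) and the handle has sprung straight (knuckle under 0.05 rad) (all of step 1 and value of joint wrench_bolt above 0.65 rad and value of joint wrench_knuckle below 0.05 rad and linear speed of each of offcut_step, offcut_block below 0.02 m/s); the robot touches nothing.
It fails at once if the handle is folded to its stop (knuckle above 0.33 rad): the bolt is overtightened (value of joint wrench_knuckle above 0.33 rad).
It fails at once if the beaker or the dropper bottle is moved by more than 30 mm (distance of any of beaker, spare_dropper from where it was at the start of the episode above 0.03 m).
It also fails if it takes over 67 s, if anything falls off the work surface, if the arm or the gripper's body presses on something with over 40 N, if the wrist force passes 120 N, or if a joint passes its speed limit or range.

## Working session

There is one attempt and no reset: what is moved stays moved. The work goes in short steps, Python scripts to look and compute and a tool call to move; the robot and the scene stay as the last step left them, time stands still between calls to the robot, and variables do not carry over. Pictures are saved under pics/ and viewed, at most 10 in all, crops included, and the job is handed in when it is done.

Besides the shell and the picture viewer there is one more tool, called after "Call:" by a JSON object that holds its "op" and its "data". carry_out: Moves the arm, as the interface text tells. Its arguments: {"type":"object","properties":{"plan":{"type":"array","items":{"type":"object","properties":{"travel":{"type":"array","items":{"type":"number"}},"angular":{"type":"array","items":{"type":"number"}},"grip":{"type":"number"}}}},"grip_force":{"type":"number"}},"required":["plan"]}

```bash
mkdir -p pics
python3 - <<'E'
from workcell import monitor,cams
import cv2
for n in("scene","top"):
    c=cams.camera(n); cv2.imwrite(f"pics/{n}0.png",c["frame"][:,:,::-1]); print(n,c["mtx"].tolist(),c["view"].round(4).tolist(),[k for k in c])
o=monitor.get_obs();print(o)
E
```

```text
scene [[410.9745445359591, 0.0, 276.85285267730416], [0.0, 410.9745445359591, 209.98419950028998], [0.0, 0.0, 1.0]] [[0.8491, -0.528, -0.0141, -0.3803], [0.3918, 0.6117, 0.6872, -0.26], [-0.3542, -0.5891, 0.7263, -0.7348], [0.0, 0.0, 0.0, 1.0]] ['frame', 'mtx', 'view']
top [[455.6382464510094, 0.0, 277.2265691345502], [0.0, 455.6382464510094, 207.58279810948187], [0.0, 0.0, 1.0]] [[0.0006, -0.9997, -0.0244, 0.0392], [0.9903, -0.0028, 0.1388, -0.4493], [-0.1388, -0.0243, 0.99, -0.9476], [0.0, 0.0, 0.0, 1.0]] ['frame', 'mtx', 'view']
{'time': 0.1, 'q': array([7.71774478e+01, 5.00972139e+00, 1.00390870e+01, 9.50999088e+01,
       1.43505907e-03, 8.99985117e+01]), 'qd': array([-0.00527513, -0.05503883,  0.21513112, -0.05537714,  0.06447817,
       -0.02011862]), 'joint_efforts': array([ 1.56783357e-03, -5.21562088e+01,  4.65653300e+01,  1.60118099e-02,
        8.97388941e-05,  4.77972264e-06]), 'ee_pos': array([0.12200604, 0.53606863, 0.2167378 ]), 'tcp_rot': array([-1.79929457e+02, -1.43689034e-03,  1.67178934e+02]), 'wrist_force': array([0.38027911, 1.02275836, 0.53490256]), 'torque': array([ 0.04413328, -0.01880223, -0.01899805]), 'grasp_force': 0.0, 'opening': 0.08500054576771167}
```

View pics/top0.png

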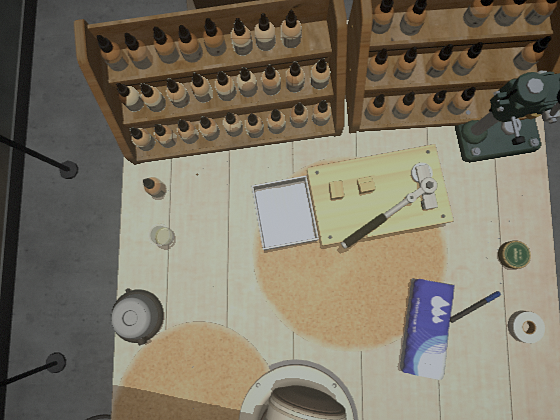

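View pics/scene0.png

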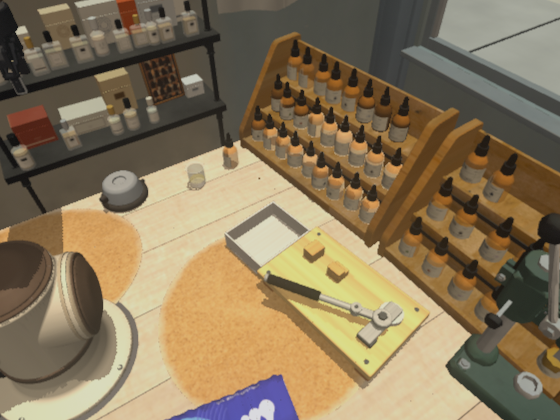

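The top view shows the board with corners near (307,170), (438,146), (453,222) and (320,245), the offcuts at (336,189) and (366,184), the bolt at (428,186), the grip end at (346,246) and the tray at (285,213). The bystanders are at (153,187) and (162,237). Next I'll segment these.

```bash
cat > h.py <<'E'
import numpy as np,cv2
from workcell import monitor,cams
def ray(c,px,z):
    px=np.atleast_2d(np.asarray(px,float)); V=c["view"];R=V[:3,:3];o=-R.T@V[:3,3]
    d=np.c_[px,np.ones(len(px))]@np.linalg.inv(c["mtx"]).T; d[:,1:]*=-1
    d=d@R; s=(z-o[2])/d[:,2]; return (o+s[:,None]*d)[:,:2]
def proj(c,p):
    q=c["view"][:3,:3]@np.asarray(p,float)+c["view"][:3,3]; k=c["mtx"]@[q[0],-q[1],-q[2]]; return k[:2]/k[2]
def biggest(m,n=1):
    cs=cv2.findContours(m.astype(np.uint8),cv2.RETR_EXTERNAL,cv2.CHAIN_APPROX_NONE)[0]
    return sorted(cs,key=cv2.contourArea)[::-1][:n]
def rect(c,cnt,z):
    return cv2.minAreaRect((ray(c,cnt[:,0,:],z)*1000).astype(np.float32))
E
python3 - <<'E'
from h import *
c=cams.camera("top");f=c["frame"];h=cv2.cvtColor(f,cv2.COLOR_RGB2HSV)
for n,p in dict(board=(400,170),board2=(330,220),off1=(336,187),off2=(366,183),side=(336,197),table=(230,200),mat=(290,290),tray=(285,213),grip=(360,233)).items(): print(n,h[p[1],p[0]])
cv2.imwrite("pics/crop.png",cv2.resize(f[130:260,240:470,::-1],None,fx=3.4,fy=3.4,interpolation=cv2.INTER_CUBIC))
s=cams.camera("scene");cv2.imwrite("pics/crop2.png",cv2.resize(s["frame"][195:375,215:435,::-1],None,fx=3.3,fy=3.3,interpolation=cv2.INTER_CUBIC))
E
```

```text
board [ 34  58 185]
board2 [ 33  53 184]
off1 [ 23  80 179]
off2 [ 22  83 178]
side [ 18  95 121]
table [ 39  27 189]
mat [ 22  73 178]
tray [103  12 190]
grip [23 48 69]
```

View pics/crop.png

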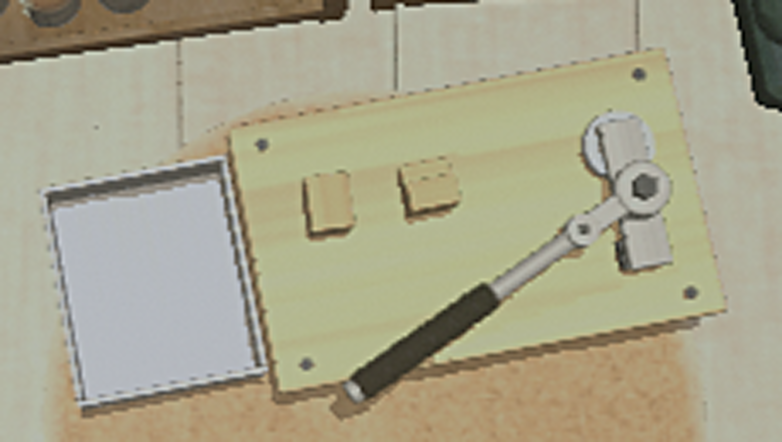

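View pics/crop2.png

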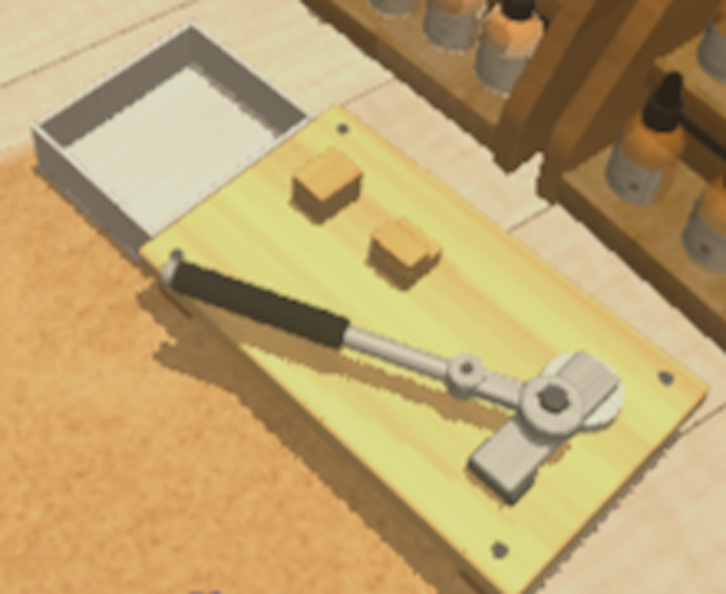

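The crops show the plain block nearer the tray and the stepped offcut nearer the clamp, both about square with the board. The grip is clear of both. Next I'll compute poses.

Run:
```python
from h import *
c=cams.camera("top");f=c["frame"];h=cv2.cvtColor(f,cv2.COLOR_RGB2HSV).astype(int)
H,S,V=h[...,0],h[...,1],h[...,2]
roi=np.zeros(H.shape,bool);roi[140:252,303:458]=1
m=roi&(H>=28)&(H<=37)&(S>43)&(V>150)
m=cv2.morphologyEx(m.astype(np.uint8),cv2.MORPH_OPEN,np.ones((3,3)))
b=biggest(m)[0]; hull=cv2.convexHull(b); r=rect(c,hull,.05); print("board rect",r)
corn=cv2.boxPoints(r)
# board axes: long side 280 along y
u=np.array([(corn[(i+1)%4]-corn[i]) for i in range(2)]); L=np.linalg.norm(u,axis=1); y=u[L.argmax()]/L.max(); y=y if y[1]>0 else -y
x=np.array([y[1],-y[0]]); ctr=np.array(r[0]); org=ctr+25*y; print("yaw",np.degrees(np.arctan2(x[1],x[0])),"org",org)
tob=lambda p:(float((p-org)@x),float((p-org)@y))
roi[:]=0;roi[170:205,322:382]=1
m=roi&(H<=27)&(S>60)&(V>150); 
for cn in biggest(m,2):
    R=rect(c,cn,.076); print("offcut",R,"board",tob(np.array(R[0])))
    m2=roi&(H<=27)
roi[:]=0;roi[190:250,340:395]=1
m=roi&(V<100); g=biggest(m)[0]; R=rect(c,g,.077);print("grip",R,"board",tob(np.array(R[0])))
bolt=org-5*x-120*y; print("bolt",bolt,"seen",ray(c,(428.5,185),.09)*1000)
print("tray",org+(115+3+60)*y, "seen corners",[tob(p) for p in ray(c,[(253,186),(306,177),(318,239),(264,249)],.044)*1000])
print("beaker",ray(c,(163,237),.03)*1000,"dropper",ray(c,(153,186),.06)*1000)
d=np.array(R[0])-bolt; print("grip r",np.linalg.norm(d),"angle from +y (ccw deg)",np.degrees(np.arctan2(-d@x,d@y)))
```

```text
board rect ((454.4827880859375, -147.0730438232422), (97.69429016113281, 231.96900939941406), 24.17966079711914)
yaw 24.179665 org [ 444.24280643 -124.26640701]
offcut ((488.704345703125, -125.23335266113281), (33.24454879760742, 107.60193634033203), 9.137911796569824) board (40.16466720707439, -19.093525358406197)
offcut ((482.55487060546875, -60.721920013427734), (12.342926025390625, 23.113203048706055), 89.25615692138672) board (60.97854936084428, 42.27684822127796)
grip ((396.7760925292969, -140.2170867919922), (18.363859176635742, 100.15147399902344), 35.20750427246094) board (-49.835631387846036, 4.891077035610095)
bolt [ 488.83339167 -235.78625846] seen [[ 486.35280049 -268.06751777]]
tray [371.33413792  38.11684799] seen corners [(133.65029257064518, 175.19014847106217), (104.63956673084803, 63.89174865243039), (-26.26129893594356, 96.28734929112734), (1.1201000741006724, 208.18193221281135)]
beaker [[386.49046559 284.0920639 ]] dropper [[492.22650734 300.92283232]]
grip r 132.6951879216266 angle from +y (ccw deg) 19.74803338380509
```

Run:
```python
from h import *
c=cams.camera("top"); P=lambda l:np.array(l)/3.4+[240,130]-0.35
B=ray(c,P([(231,128),(664,50),(726,312),(278,392)]),.05)*1000
T=np.array([(85,115),(85,-165),(-85,-165),(-85,115)],float)
mb,mt=B.mean(0),T.mean(0);U,_,W=np.linalg.svd((T-mt).T@(B-mb)); R=(U@W).T
org=mb-R@mt; print("yaw",np.degrees(np.arctan2(R[1,0],R[0,0])),"org",org,"res",(B-(T@R.T+org)).round(1).tolist())
tob=lambda p:((p-org)@R).round(1).tolist(); w=lambda p:(R@np.array(p)+org).round(1)
print("tray seen",tob(ray(c,P([(42,190),(226,158),(266,372),(82,407)]),.044)*1000),"exp y 118..238 x+-70, centre",w((0,178)))
for n,l,z in(("block",[(304,175),(349,171),(353,229),(310,234)],.076),("stepH",[(402,187),(456,178),(459,204),(410,213)],.076),("stepL",[(399,166),(447,158),(452,174),(402,184)],.066)):
    p=ray(c,P(l),z)*1000; print(n,p.mean(0).round(1),"board",tob(p),np.array(tob(p)).mean(0))
print("bolt",w((-5,-120)),"seen",ray(c,P([(645,186)]),.09)*1000)
g=np.array([396.8,-140.2]);d=R.T@(g-w((-5,-120)));print("grip board",tob(g[None]),"r",np.linalg.norm(d),"ang",np.degrees(np.arctan2(-d[0],d[1])))
print("tight grip",w((-5,40)))
s=np.array((0,178.));print("tray err",)
```

```text
yaw 10.02828581937432 org [ 470.67710342 -151.9409454 ] res [[-1.0, -2.5], [-1.1, 1.5], [1.0, 1.3], [1.1, -0.2]]
tray seen [[66.9, 236.3], [66.5, 118.8], [-70.3, 119.1], [-71.7, 234.6]] exp y 118..238 x+-70, centre [439.7  23.3]
block [481.2 -84.1] board [[41.3, 76.6], [38.8, 49.4], [3.4, 53.9], [5.0, 79.9]] [22.125 64.95 ]
stepH [ 485.  -146.1] board [[23.5, 19.8], [23.1, -13.3], [7.1, -11.8], [7.0, 18.3]] [15.175  3.25 ]
stepL [ 502.5 -144.1] board [[38.2, 17.2], [37.9, -12.6], [27.6, -13.6], [26.9, 17.6]] [32.65  2.15]
bolt [ 486.6 -271. ] seen [[ 487.66768054 -269.84110855]]
grip board [[-70.7, 24.4]] r 158.65900541727848 ang 24.443039368214112
tight grip [ 458.8 -113.4]
tray err
```

Call:
{"op": "carry_out", "data": {"plan": [{"travel":[0.55,-0.95,0],"angular":[0,0,0.3],"grip":0.1},{"travel":[0.55,-0.95,0],"angular":[0,0,0.3],"grip":0.1},{"travel":[0.55,-0.95,0],"angular":[0,0,0.3],"grip":0.1},{"travel":[0.55,-0.95,0],"angular":[0,0,0.3],"grip":0.1},{"travel":[0.55,-0.95,0],"angular":[0,0,0.3],"grip":0.1},{"travel":[0.55,-0.95,0],"angular":[0,0,0.3],"grip":0.1},{"travel":[0.55,-0.95,0],"angular":[0,0,0.3],"grip":0.1},{"travel":[0.55,-0.95,0],"angular":[0,0,0.3],"grip":0.1}], "grip_force": 30}}

```text
time: 0.97
ee_pos: [0.2875, 0.2493, 0.2176]
tcp_rot: [180.0, 0.0, 175.8]
wrist_force: [1.4, 1.0, 0.1]
opening: 0.0468
grasp_force: 0.0
```

```bash
python3 -c "
from workcell import monitor
o=monitor.get_obs();print(o['q'].round(1),o['ee_pos'],o['tcp_rot'].round(1),o['opening'])"
```

```text
[ 40.9 -18.  -10.8  97.2  -0.   45.1] [0.2874957  0.24926416 0.2175826 ] [180.    0.  175.8] 0.04678897357652921
```

Call:
{"op": "carry_out", "data": {"plan": [{"travel":[0.58,-1,0],"angular":[0,0,0.305],"grip":0.1},{"travel":[0.58,-1,0],"angular":[0,0,0.305],"grip":0.1},{"travel":[0.58,-1,0],"angular":[0,0,0.305],"grip":0.1},{"travel":[0.58,-1,0],"angular":[0,0,0.305],"grip":0.1},{"travel":[0.58,-1,0],"angular":[0,0,0.305],"grip":0.1},{"travel":[0.58,-1,0],"angular":[0,0,0.305],"grip":0.1},{"travel":[0.58,-1,0],"angular":[0,0,0.305],"grip":0.1},{"travel":[0.58,-1,0],"angular":[0,0,0.305],"grip":0.1}]}}

```text
time: 1.63
ee_pos: [0.4504, -0.0316, 0.2176]
tcp_rot: [-180.0, 0.0, -175.5]
wrist_force: [1.1, 1.3, 0.1]
opening: 0.047
grasp_force: 0.0
```

Call:
{"op": "carry_out", "data": {"plan": [{"travel":[0,0,0],"angular":[0,0,0],"grip":0.1},{"travel":[0,0,0],"angular":[0,0,0],"grip":0.1}]}}

```text
time: 1.8
ee_pos: [0.4502, -0.0311, 0.2168]
tcp_rot: [180.0, -0.1, -175.7]
wrist_force: [-0.3, 0.1, 0.3]
opening: 0.047
grasp_force: 0.0
```

Call:
{"op": "carry_out", "data": {"plan": [{"travel":[0.103,-0.177,0],"angular":[0,0,0],"grip":0.1},{"travel":[0.103,-0.177,-0.1],"angular":[0,0,0],"grip":0.1},{"travel":[0.103,-0.177,-0.2],"angular":[0,0,0],"grip":0.1},{"travel":[0.103,-0.177,-0.3],"angular":[0,0,0],"grip":0.1},{"travel":[0.103,-0.177,-0.39],"angular":[0,0,0],"grip":0.1},{"travel":[0.103,-0.177,-0.39],"angular":[0,0,0],"grip":0.1}]}}

```text
time: 2.3
ee_pos: [0.4778, -0.0808, 0.0954]
tcp_rot: [179.9, -0.4, -175.4]
wrist_force: [-1.2, -0.1, 0.1]
opening: 0.0467
grasp_force: 0.0
```

```bash
python3 -c "
from h import *
s=cams.camera('scene');cv2.imwrite('pics/s2.png',cv2.resize(s['frame'][120:370,200:450,::-1],None,fx=2.3,fy=2.3))"
```

```text
(no output)
```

View pics/s2.png

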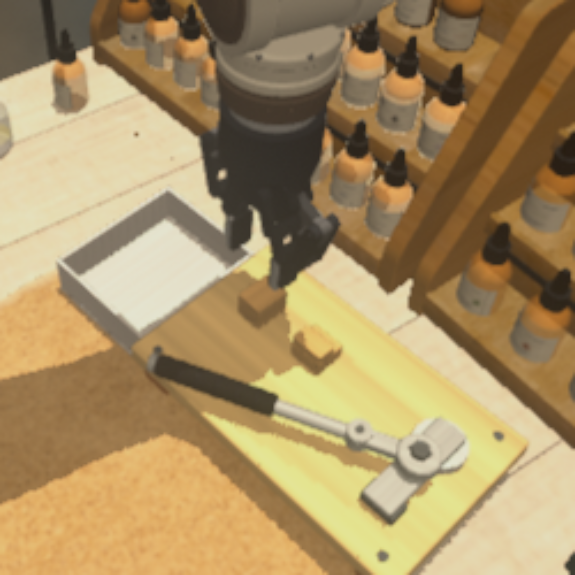

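The fingers are above the block, with tips at (237,245) and (283,280) and the block at (262,300). I'll check that offset by projection.

```bash
python3 -c "
from h import *
s=cams.camera('scene');q=lambda p:((proj(s,p)-[200,120])*2.3).round()
print(monitor.get_obs()['ee_pos'],q((.478,-.083,.098)),q((.478,-.083,.09)),q((.481,-.084,.076)),q((.481,-.084,.063)))"
```

```text
[ 0.48014995 -0.08137827  0.10079634] [259. 275.] [258. 281.] [261. 290.] [260. 300.]
```

Call:
{"op": "carry_out", "data": {"plan": [{"travel":[0,0,-0.06],"angular":[0,0,0],"grip":0.1},{"travel":[0,0,-0.12],"angular":[0,0,0],"grip":0.1},{"travel":[0,0,-0.12],"angular":[0,0,0],"grip":0.1},{"travel":[0,0,-0.12],"angular":[0,0,0],"grip":-0.8},{"travel":[0,0,-0.12],"angular":[0,0,0],"grip":-0.8},{"travel":[0,0,-0.12],"angular":[0,0,0],"grip":-0.8},{"travel":[0,0,-0.12],"angular":[0,0,0],"grip":-0.8},{"travel":[0,0,-0.12],"angular":[0,0,0],"grip":-0.8}]}}

```text
time: 3.07
ee_pos: [0.4812, -0.0824, 0.0653]
tcp_rot: [-180.0, 0.1, -175.5]
wrist_force: [0.9, -0.3, -0.1]
opening: 0.0088
grasp_force: 0.0
```

```bash
python3 -c "
from h import *
s=cams.camera('scene');cv2.imwrite('pics/s3.png',cv2.resize(s['frame'][200:310,230:370,::-1],None,fx=4.5,fy=4.5));print(monitor.get_obs()['opening'])"
```

```text
0.0088488840844239
```

View pics/s3.png

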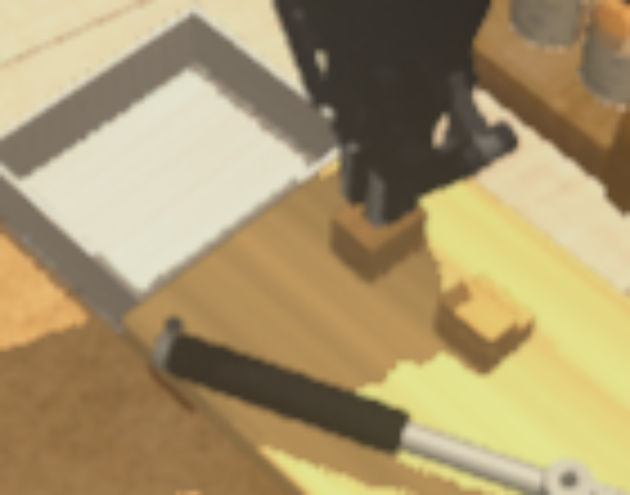

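The fingers have shut without the block; tips at crop (378,218), block's bottom front corner at (370,280). I'll check with rays.

```bash
python3 -c "
from h import *
s=cams.camera('scene');Q=lambda u,v:(u/4.5+230,v/4.5+200)
print('tip proj crop',[((proj(s,(.481,-.0825,z))-[230,200])*4.5).round() for z in(.054,.065,.076)])
print('tip ray',[(z,(ray(s,Q(378,220),z)*1000).round()) for z in(.054,.065,.076,.085)])
print('block front bottom',ray(s,Q(370,281),.05)*1000,'left/right bottom',ray(s,[Q(333,245),Q(420,250)],.05)*1000)
print('front top',ray(s,Q(372,252),.076)*1000, 'left top',ray(s,Q(335,222),.076)*1000)
print('grip end',ray(s,Q(165,347),.077)*1000)
from workcell import monitor;o=monitor.get_obs();print(o['q'],o['ee_pos'])"
```

```text
tip proj crop [array([371., 237.]), array([373., 222.]), array([374., 206.])]
tip ray [(0.054, array([[489., -76.]])), (0.065, array([[484., -83.]])), (0.076, array([[478., -90.]])), (0.085, array([[474., -95.]]))]
block front bottom [[468.55057554 -99.44718825]] left/right bottom [[466.05968899 -74.63625645]
 [496.88415508 -97.53653704]]
front top [[ 465.96341125 -102.39923481]] left top [[461.84915999 -80.73441577]]
grip end [[366.81950781 -97.13784846]]
[-9.72550195e+00 -3.75287734e+00 -1.55978816e+01  7.81207056e+01
 -9.22043051e-04 -1.42337558e+01] [ 0.48091813 -0.08243005  0.06483913]
```

Call:
{"op": "carry_out", "data": {"plan": [{"travel":[0,-0.003,0],"angular":[0,0,0],"grip":0.1},{"travel":[0,-0.006,0],"angular":[0,0,0],"grip":0.1},{"travel":[0,-0.006,0],"angular":[0,0,0],"grip":0.1},{"travel":[0,-0.006,0],"angular":[0,0,0],"grip":0.1},{"travel":[0,-0.006,0],"angular":[0,0,0],"grip":0.1},{"travel":[0,-0.006,-0.01],"angular":[0,0,0],"grip":0.1},{"travel":[0,-0.006,-0.02],"angular":[0,0,0],"grip":0.1},{"travel":[0,-0.006,-0.02],"angular":[0,0,0],"grip":0.1}]}}

```text
time: 3.83
ee_pos: [0.4803, -0.0841, 0.0575]
tcp_rot: [180.0, -0.1, -175.5]
wrist_force: [1.1, 0.5, 0.4]
opening: 0.0468
grasp_force: 0.0
```

```bash
python3 -c "
from h import *
s=cams.camera('scene');t=cams.camera('top')
a=cv2.resize(s['frame'][220:290,270:370,::-1],None,fx=4,fy=4,interpolation=cv2.INTER_CUBIC);b=cv2.resize(t['frame'][150:220,290:390,::-1],None,fx=4,fy=4,interpolation=cv2.INTER_CUBIC)
cv2.imwrite('pics/s4.png',np.hstack([a,b]));print(monitor.get_obs()['opening'])"
```

```text
0.047162519503673735
```

View pics/s4.png

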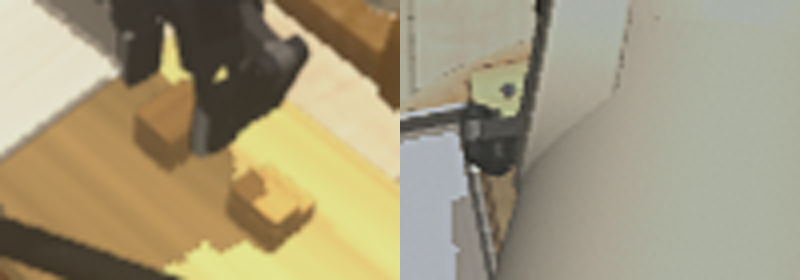

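The left half shows the near tip at (205,155) and the far tip at (130,85), with the block between at (165,120). I'll cast rays for both tips.

```bash
python3 -c "
from h import *
s=cams.camera('scene');Q=lambda u,v:(u/4+270,v/4+220)
for z in(.05,.055,.06,.07,.08): print(z,(ray(s,[Q(205,155),Q(130,85)],z)*1000).round().tolist())
print(monitor.get_obs()['ee_pos'])"
```

```text
0.05 [[489.0, -102.0], [483.0, -45.0]]
0.055 [[486.0, -105.0], [480.0, -48.0]]
0.06 [[484.0, -107.0], [478.0, -52.0]]
0.07 [[479.0, -113.0], [473.0, -58.0]]
0.08 [[474.0, -119.0], [468.0, -65.0]]
[ 0.48063471 -0.08411994  0.05826197]
```

Call:
{"op": "carry_out", "data": {"plan": [{"travel":[0,0,-0.01],"angular":[0,0,0],"grip":0.1},{"travel":[0,0,-0.02],"angular":[0,0,0],"grip":0.1},{"travel":[0,0,-0.03],"angular":[0,0,0],"grip":0.1},{"travel":[0,0,-0.03],"angular":[0,0,0],"grip":0.1}]}}

```text
time: 4.32
ee_pos: [0.4803, -0.0841, 0.0486]
tcp_rot: [180.0, -0.1, -175.5]
wrist_force: [-0.4, 1.1, -0.6]
opening: 0.0467
grasp_force: 0.0
```

Call:
{"op": "carry_out", "data": {"plan": [{"travel":[0,0,0],"angular":[0,0,0],"grip":-0.1},{"travel":[0,0,0],"angular":[0,0,0],"grip":-0.7},{"travel":[0,0,0],"angular":[0,0,0],"grip":-0.7},{"travel":[0,0,0],"angular":[0,0,0],"grip":-0.7},{"travel":[0,0,0],"angular":[0,0,0],"grip":-0.7}]}}

```text
time: 4.73
ee_pos: [0.4809, -0.0842, 0.0496]
tcp_rot: [-180.0, 0.0, -175.5]
wrist_force: [-0.1, 0.2, 1.6]
opening: 0.0252
grasp_force: 29.7
```

Call:
{"op": "carry_out", "data": {"plan": [{"travel":[0,0,0.13],"angular":[0,0,0],"grip":-0.7},{"travel":[-0.01,0.1,0.15],"angular":[0,0,0],"grip":-0.7},{"travel":[-0.03,0.22,0.15],"angular":[0,0,0],"grip":-0.7},{"travel":[-0.05,0.34,0.15],"angular":[0,0,0],"grip":-0.7},{"travel":[-0.063,0.42,0.15],"angular":[0,0,0],"grip":-0.7},{"travel":[-0.063,0.42,0.13],"angular":[0,0,0],"grip":-0.7},{"travel":[-0.063,0.42,0.13],"angular":[0,0,0],"grip":-0.7}]}}

```text
time: 5.32
ee_pos: [0.4613, 0.0428, 0.0876]
tcp_rot: [-180.0, -0.0, -175.3]
wrist_force: [-0.2, -0.6, 0.1]
opening: 0.0256
grasp_force: 29.5
```

Call:
{"op": "carry_out", "data": {"plan": [{"travel":[0,0,-0.1],"angular":[0,0,0],"grip":-0.7},{"travel":[0,0,-0.2],"angular":[0,0,0],"grip":-0.7},{"travel":[0,0,-0.23],"angular":[0,0,0],"grip":-0.7},{"travel":[0,0,-0.23],"angular":[0,0,0],"grip":-0.7},{"travel":[0,0,-0.23],"angular":[0,0,0],"grip":0.1},{"travel":[0,0,-0.23],"angular":[0,0,0],"grip":0.1},{"travel":[0,0,-0.23],"angular":[0,0,0],"grip":0.1}]}}

```text
time: 5.9
ee_pos: [0.463, 0.0417, 0.0212]
tcp_rot: [-180.0, 0.1, -175.5]
wrist_force: [1.2, -0.0, -0.1]
opening: 0.047
grasp_force: 0.0
```

Call:
{"op": "carry_out", "data": {"plan": [{"travel":[0,0,0.13],"angular":[0,0,0],"grip":0.1},{"travel":[0,0,0.26],"angular":[0,0,0],"grip":0.1},{"travel":[0.02,-0.1,0.3],"angular":[0,0,0.05],"grip":0.1},{"travel":[0.04,-0.23,0.3],"angular":[0,0,0.1],"grip":0.1},{"travel":[0.06,-0.36,0.3],"angular":[0,0,0.15],"grip":0.1},{"travel":[0.08,-0.49,0.3],"angular":[0,0,0.15],"grip":0.1},{"travel":[0.09,-0.62,0.3],"angular":[0,0,0.15],"grip":0.1},{"travel":[0.09,-0.625,0.3],"angular":[0,0,0.15],"grip":0.1}]}}

```text
time: 6.57
ee_pos: [0.4895, -0.1512, 0.1105]
tcp_rot: [-179.9, 0.1, -171.4]
wrist_force: [-0.0, -0.6, 0.3]
opening: 0.0469
grasp_force: 0.0
```

Call:
{"op": "carry_out", "data": {"plan": [{"travel":[0,0,0],"angular":[0,0,0],"grip":0.1},{"travel":[0,0,0],"angular":[0,0,0],"grip":0.1}]}}

```text
time: 6.73
ee_pos: [0.489, -0.1457, 0.1101]
tcp_rot: [-180.0, 0.0, -171.2]
wrist_force: [-0.1, 0.5, -0.0]
opening: 0.0472
grasp_force: 0.0
```

Run:
```python
from h import *
s=cams.camera('scene');cv2.imwrite('pics/s5.png',cv2.resize(s['frame'][170:320,220:400,::-1],None,fx=3.5,fy=3.5));print(monitor.get_obs()['ee_pos'])
```

```text
[ 0.48898386 -0.14510531  0.11004863]
```

View pics/s5.png

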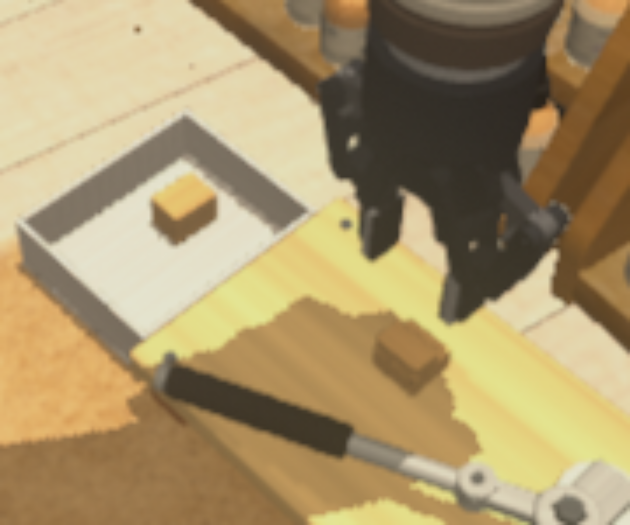

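The block lies in the tray at (185,208). The gripper stands over the stepped offcut at (410,355).

Call:
{"op": "carry_out", "data": {"plan": [{"travel":[0,0,-0.1],"angular":[0,0,0],"grip":0.1},{"travel":[0,0,-0.17],"angular":[0,0,0],"grip":0.1},{"travel":[0,0,-0.2],"angular":[0,0,0],"grip":0.1},{"travel":[0,0,-0.2],"angular":[0,0,0],"grip":-0.2},{"travel":[0,0,-0.2],"angular":[0,0,0],"grip":-0.6},{"travel":[0,0,-0.2],"angular":[0,0,0],"grip":-0.6},{"travel":[0,0,-0.2],"angular":[0,0,0],"grip":-0.6},{"travel":[0,0,-0.2],"angular":[0,0,0],"grip":-0.6}]}}

```text
time: 7.45
ee_pos: [0.4895, -0.1457, 0.0506]
tcp_rot: [-180.0, 0.1, -171.2]
wrist_force: [-0.4, 0.2, -0.1]
opening: 0.0289
grasp_force: 34.2
```

Call:
{"op": "carry_out", "data": {"plan": [{"travel":[0,0,0.13],"angular":[0,0,0],"grip":-0.6},{"travel":[-0.02,0.05,0.17],"angular":[0,0,0],"grip":-0.6},{"travel":[-0.07,0.16,0.17],"angular":[0,0,0],"grip":-0.6},{"travel":[-0.12,0.27,0.17],"angular":[0,0,0],"grip":-0.6},{"travel":[-0.17,0.38,0.17],"angular":[0,0,0],"grip":-0.6},{"travel":[-0.22,0.49,0.17],"angular":[0,0,0],"grip":-0.6},{"travel":[-0.245,0.54,0.15],"angular":[0,0,0],"grip":-0.6},{"travel":[-0.245,0.54,0.12],"angular":[0,0,0],"grip":-0.6}]}}

```text
time: 8.12
ee_pos: [0.4149, 0.0187, 0.0868]
tcp_rot: [180.0, 0.2, -171.0]
wrist_force: [-0.0, -1.1, -0.1]
opening: 0.0291
grasp_force: 34.2
```

Call:
{"op": "carry_out", "data": {"plan": [{"travel":[0,0,-0.1],"angular":[0,0,0],"grip":-0.6},{"travel":[0,0,-0.2],"angular":[0,0,0],"grip":-0.6},{"travel":[0,0,-0.23],"angular":[0,0,0],"grip":-0.6},{"travel":[0,0,-0.23],"angular":[0,0,0],"grip":-0.6},{"travel":[0,0,-0.23],"angular":[0,0,0],"grip":0.1},{"travel":[0,0,-0.23],"angular":[0,0,0],"grip":0.1},{"travel":[0,0,-0.23],"angular":[0,0,0],"grip":0.1}]}}

```text
time: 8.7
ee_pos: [0.4165, 0.0162, 0.0181]
tcp_rot: [-180.0, 0.1, -171.2]
wrist_force: [0.5, -0.2, -0.6]
opening: 0.0473
grasp_force: 0.0
```

Call:
{"op": "carry_out", "data": {"plan": [{"travel":[0,0,0.13],"angular":[0,0,0],"grip":0.1},{"travel":[0,0,0.26],"angular":[0,0,0],"grip":0.1},{"travel":[0,0,0.39],"angular":[0,0,0],"grip":-1},{"travel":[-0.1,0,0.45],"angular":[0,0,0],"grip":-1},{"travel":[-0.2,0,0.45],"angular":[0,0,0],"grip":-1},{"travel":[-0.3,0,0.45],"angular":[0,0,0],"grip":-1},{"travel":[-0.33,0,0.45],"angular":[0,0,0],"grip":-1},{"travel":[-0.33,0,0.45],"angular":[0,0,0],"grip":-1}]}}

```text
time: 9.37
ee_pos: [0.3157, 0.0163, 0.1529]
tcp_rot: [-180.0, 0.2, -171.2]
wrist_force: [-0.0, 0.8, 1.0]
opening: 0.0
grasp_force: 0.0
```

Run:
```python
from h import *
o=monitor.get_obs();print(o['ee_pos'],o['time'],o['opening'])
s=cams.camera('scene');t=cams.camera('top')
a=cv2.resize(s['frame'][190:330,210:400,::-1],(400,300));b=cv2.resize(t['frame'][130:260,240:450,::-1],(400,300))
cv2.imwrite('pics/s6.png',np.hstack([a,b]))
```

```text
[0.31566676 0.01629617 0.15291476] 9.3667 3.6976324869719464e-05
```

View pics/s6.png

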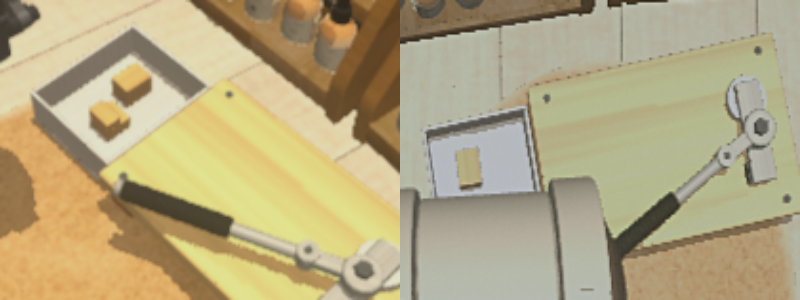

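Both offcuts are in the tray (left half, at (132,83) and (110,118)), and the wrench hasn't moved. Next I'll bring the shut fingers to the -x side of the grip.

Call:
{"op": "carry_out", "data": {"plan": [{"travel":[0.02,-0.12,0],"angular":[0,0,0],"grip":-1},{"travel":[0.04,-0.24,0],"angular":[0,0,0],"grip":-1},{"travel":[0.06,-0.36,0],"angular":[0,0,0],"grip":-1},{"travel":[0.09,-0.48,0],"angular":[0,0,0],"grip":-1},{"travel":[0.115,-0.6,-0.05],"angular":[0,0,0],"grip":-1},{"travel":[0.115,-0.6,-0.17],"angular":[0,0,0],"grip":-1},{"travel":[0.115,-0.6,-0.26],"angular":[0,0,0],"grip":-1},{"travel":[0.115,-0.6,-0.26],"angular":[0,0,0],"grip":-1}]}}

```text
time: 10.13
ee_pos: [0.3489, -0.1636, 0.0681]
tcp_rot: [179.7, -0.4, -171.3]
wrist_force: [-0.3, 0.2, -0.4]
opening: -0.0002
grasp_force: 0.0
```

Run:
```python
from h import *
o=monitor.get_obs();print(o['ee_pos'],o['wrist_force'])
s=cams.camera('scene');print([(proj(s,o['ee_pos']+[0,0,d])-[200,190])*4 for d in(-.011,0,.011,.02)])
cv2.imwrite('pics/s7.png',cv2.resize(s['frame'][190:330,200:390,::-1],None,fx=4,fy=4))
```

```text
[ 0.34889266 -0.16363591  0.06806636] [-0.34248486  0.24894371 -0.39113915]
[array([310.93201282, 500.09894301]), array([310.61285819, 487.36964174]), array([310.28646543, 474.35165151]), array([310.0138594 , 463.47891498])]
```

View pics/s7.png

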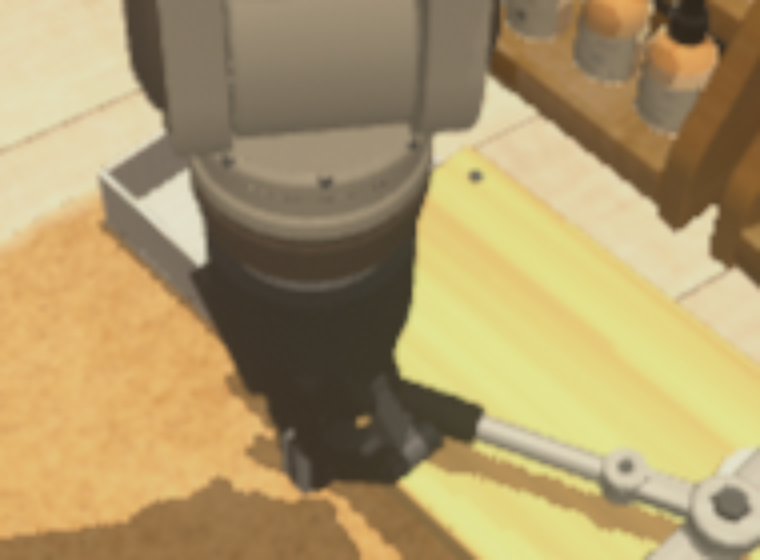

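The shut fingertips sit at (310,487), left of the black grip. Next I'll lower them and approach.

Call:
{"op": "carry_out", "data": {"plan": [{"travel":[0,0,-0.04],"angular":[0,0,0],"grip":-1},{"travel":[0,0,-0.083],"angular":[0,0,0],"grip":-1},{"travel":[0,0,-0.083],"angular":[0,0,0],"grip":-1},{"travel":[0.03,0.015,-0.083],"angular":[0,0,0],"grip":-1},{"travel":[0.06,0.03,-0.083],"angular":[0,0,0],"grip":-1},{"travel":[0.08,0.04,-0.083],"angular":[0,0,0],"grip":-1}]}}

```text
time: 10.68
ee_pos: [0.3769, -0.1513, 0.0498]
tcp_rot: [-179.9, 0.1, -171.2]
wrist_force: [-0.2, -0.9, -0.2]
opening: 0.0002
grasp_force: 0.0
```

Call:
{"op": "carry_out", "data": {"plan": [{"travel":[0.012,0.008,-0.017],"angular":[0,0,0],"grip":-1},{"travel":[0.025,0.016,-0.017],"angular":[0,0,0],"grip":-1},{"travel":[0.038,0.025,-0.017],"angular":[0,0,0],"grip":-1},{"travel":[0.05,0.034,-0.017],"angular":[0,0,0],"grip":-1},{"travel":[0.05,0.034,-0.017],"angular":[0,0,0],"grip":-1}]}}

```text
time: 11.1
ee_pos: [0.3905, -0.141, 0.0434]
tcp_rot: [180.0, 0.0, -171.2]
wrist_force: [-0.2, 0.6, -0.3]
opening: 0.0001
grasp_force: 0.0
```

Call:
{"op": "carry_out", "data": {"plan": [{"travel":[0.015,0.01,0],"angular":[0,0,0],"grip":-1},{"travel":[0.03,0.019,0],"angular":[0,0,0],"grip":-1},{"travel":[0.045,0.029,0],"angular":[0,0,0],"grip":-1},{"travel":[0.06,0.038,0],"angular":[0,0,0],"grip":-1},{"travel":[0.06,0.038,0],"angular":[0,0,0],"grip":-1}]}}

```text
time: 11.52
ee_pos: [0.4087, -0.1294, 0.0433]
tcp_rot: [180.0, 0.0, -171.2]
wrist_force: [-0.2, -0.2, 0.6]
opening: -0.0
grasp_force: 0.0
```

Run:
```python
from h import *
o=monitor.get_obs();print(o['ee_pos'],o['wrist_force'])
s=cams.camera('scene')
cv2.imwrite('pics/s8.png',cv2.resize(s['frame'][230:350,240:400,::-1],None,fx=4.5,fy=4.5))
```

```text
[ 0.40869504 -0.12944016  0.04331812] [-0.20261106 -0.22131214  0.57022512]
```

View pics/s8.png

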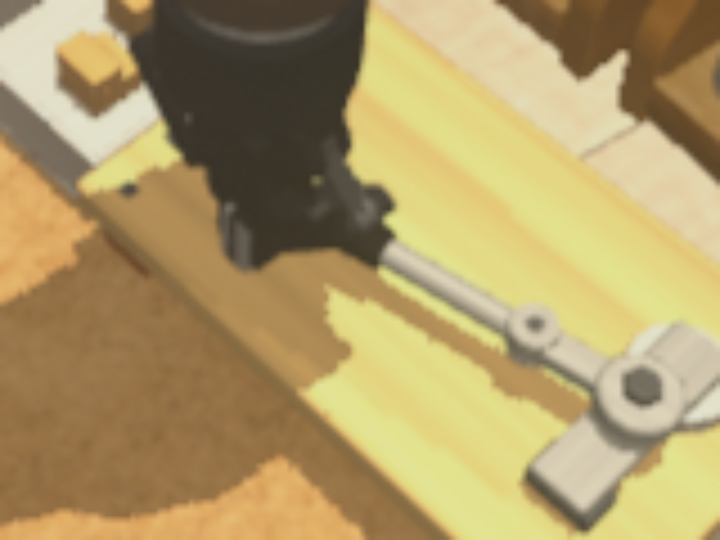

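The handle has turned with the fingers. The rod runs from (385,250) to the knuckle at (533,330), with the bolt at (643,387).

Run:
```python
from h import *
s=cams.camera('scene');Q=lambda u,v:(u/4.5+240,v/4.5+230)
a=np.radians(10.03);R=np.array([[np.cos(a),-np.sin(a)],[np.sin(a),np.cos(a)]]);org=np.array([470.7,-151.9])
tb=lambda p:(p-org)@R
p=tb(ray(s,[Q(390,256),Q(445,285),Q(500,312)],.078)*1000);print(p)
for q in p:
    d=q-[-5,-120];print(np.linalg.norm(d),np.degrees(np.arctan2(-d[0],d[1])))
f=tb(np.array([[408.7,-129.4]]))[0];print("finger",f)
```

```text
[[-27.68910932 -16.65806207]
 [-21.50234272 -40.32053184]
 [-14.80224855 -62.79636662]]
105.80336392152815 12.38302801385653
81.37041821717587 11.701046748087618
58.03739956528447 9.723600231461774
finger [-57.1337497   32.95428114]
```

The finger offset matches the model (φ is about 12°). Next I'll push to tight and just into the fold.

Call:
{"op": "carry_out", "data": {"plan": [{"travel":[0.025,0.012,0],"angular":[0,0,0],"grip":-1},{"travel":[0.05,0.022,0],"angular":[0,0,0],"grip":-1},{"travel":[0.075,0.032,0],"angular":[0,0,0],"grip":-1},{"travel":[0.1,0.042,0],"angular":[0,0,0],"grip":-1},{"travel":[0.115,0.047,0],"angular":[0,0,0],"grip":-1},{"travel":[0.13,0.051,0],"angular":[0,0,0],"grip":-1},{"travel":[0.139,0.054,0],"angular":[0,0,0],"grip":-1},{"travel":[0.139,0.054,0],"angular":[0,0,0],"grip":-1}]}}

```text
time: 12.28
ee_pos: [0.4484, -0.1147, 0.0427]
tcp_rot: [-179.9, -0.3, -171.2]
wrist_force: [-12.7, -10.6, 2.0]
opening: 0.0002
grasp_force: 6.4
```

Call:
{"op": "carry_out", "data": {"plan": [{"travel":[0.015,0.003,0],"angular":[0,0,0],"grip":-1},{"travel":[0.03,0.006,0],"angular":[0,0,0],"grip":-1},{"travel":[0.042,0.009,0],"angular":[0,0,0],"grip":-1},{"travel":[0.042,0.009,0],"angular":[0,0,0],"grip":-1},{"travel":[0.042,0.009,0],"angular":[0,0,0],"grip":-1}]}}

```text
time: 12.7
ee_pos: [0.4603, -0.1117, 0.0426]
tcp_rot: [-180.0, -0.3, -171.2]
wrist_force: [-13.7, -7.6, 4.0]
opening: -0.0
grasp_force: 6.8
```

Run:
```python
from h import *
o=monitor.get_obs();print(o['ee_pos'],o['wrist_force'])
s=cams.camera('scene')
cv2.imwrite('pics/s9.png',cv2.resize(s['frame'][230:350,240:400,::-1],None,fx=4.5,fy=4.5))
```

```text
[ 0.46027613 -0.11168416  0.04261825] [-13.72479255  -7.58075079   3.96272875]
```

View pics/s9.png

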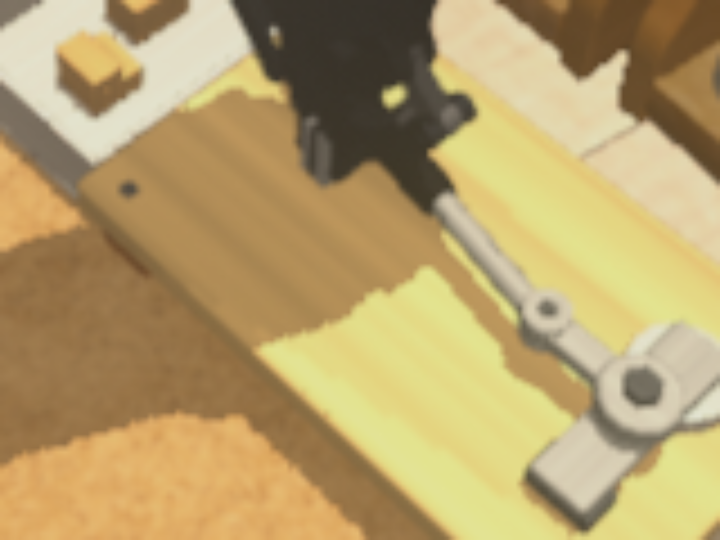

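The handle is visibly bent at the knuckle (545,308), with the rod going to (445,203) and the bolt at (643,385). I'll measure the fold.

Run:
```python
from h import *
s=cams.camera('scene');Q=lambda u,v:(u/4.5+240,v/4.5+230)
a=np.radians(10.03);R=np.array([[np.cos(a),-np.sin(a)],[np.sin(a),np.cos(a)]]);org=np.array([470.7,-151.9])
p=((ray(s,[Q(445,203),Q(525,284)],.08)*1000)-org)@R; k=((ray(s,Q(546,308),.086)*1000)-org)@R
d=p[0]-p[1];print(p,"rod ang from +y",np.arctan2(d[0],d[1]),"knuckle",k)
d=p[0]-[-5,-75];print(np.arctan2(d[0],d[1]))
print(((np.array([460.3,-111.7])-org)@R))
```

```text
[[  5.97105873 -15.16997418]
 [  0.77963825 -61.75199091]] rod ang from +y 0.11098888427104989 knuckle [[ -4.86727342 -76.0457818 ]]
0.18135568347189548
[-3.23966896 41.39691468]
```

Call:
{"op": "carry_out", "data": {"plan": [{"travel":[0.006,0.001,0],"angular":[0,0,0],"grip":-1},{"travel":[0.012,0.002,0],"angular":[0,0,0],"grip":-1},{"travel":[0.012,0.002,0],"angular":[0,0,0],"grip":-1},{"travel":[0.012,0.002,0],"angular":[0,0,0],"grip":-1}]}}

```text
time: 13.13
ee_pos: [0.4638, -0.1114, 0.0426]
tcp_rot: [-179.9, -0.3, -171.3]
wrist_force: [-13.2, -9.7, 3.1]
opening: 0.0004
grasp_force: 6.8
```

Call:
{"op": "carry_out", "data": {"plan": [{"travel":[-0.02,-0.004,0],"angular":[0,0,0],"grip":-1},{"travel":[-0.05,-0.012,0],"angular":[0,0,0],"grip":-1},{"travel":[-0.08,-0.02,0],"angular":[0,0,0],"grip":-1},{"travel":[-0.11,-0.03,0],"angular":[0,0,0],"grip":-1},{"travel":[-0.17,-0.04,0],"angular":[0,0,0],"grip":-1},{"travel":[-0.25,-0.06,0],"angular":[0,0,0],"grip":-1},{"travel":[-0.3,-0.06,0.1],"angular":[0,0,0],"grip":-1},{"travel":[-0.3,-0.06,0.22],"angular":[0,0,0],"grip":-1}]}}

```text
time: 13.8
ee_pos: [0.3726, -0.1277, 0.1081]
tcp_rot: [179.8, -0.2, -171.2]
wrist_force: [1.5, -0.3, 0.2]
opening: -0.0006
grasp_force: 0.0
```

Call:
{"op": "carry_out", "data": {"plan": [{"travel":[-0.1,0.05,0.12],"angular":[0,0,0],"grip":-1},{"travel":[-0.15,0.1,0.25],"angular":[0,0,0],"grip":-1},{"travel":[-0.15,0.2,0.3],"angular":[0,0,0],"grip":-1},{"travel":[-0.15,0.3,0.3],"angular":[0,0,0],"grip":-1},{"travel":[-0.15,0.3,0.3],"angular":[0,0,0],"grip":-1},{"travel":[-0.15,0.3,0.3],"angular":[0,0,0],"grip":-1}]}}

```text
time: 14.3
ee_pos: [0.3316, -0.0372, 0.2001]
tcp_rot: [180.0, 0.1, -171.0]
wrist_force: [0.8, 0.1, -0.1]
opening: 0.0002
grasp_force: 0.0
```

Run:
```python
from h import *
o=monitor.get_obs();print(o['ee_pos'],o['wrist_force'],o['time'])
s=cams.camera('scene');t=cams.camera('top')
a=cv2.resize(s['frame'][190:350,210:423,::-1],(400,300));b=cv2.resize(t['frame'][130:260,280:453,::-1],(400,300))
cv2.imwrite('pics/s10.png',np.hstack([a,b]))
f=t['frame'];V=f.max(2);m=np.zeros(V.shape,bool);m[150:235,318:400]=1;m&=V<85
a=np.radians(10.03);R=np.array([[np.cos(a),-np.sin(a)],[np.sin(a),np.cos(a)]]);org=np.array([470.7,-151.9])
r=rect(t,biggest(m)[0],.077);p=(np.array(r[0])-org)@R;print("grip",r,p,"angle to +x",np.arctan2(p[0]+5,p[1]+120))
```

```text
[ 0.33157029 -0.03718406  0.20005275] [ 0.75081548  0.07781363 -0.13569056] 14.3
grip ((426.4364013671875, -57.81880187988281), (2.05441951751709, 0.0), 179.22132873535156) [-27.20156582 100.35244302] angle to +x -0.1004159209573388
```

I've now viewed 12 pictures, over the limit of 10, so I'll check the rest by numbers only. First I'll move the arm out of the top view.

Call:
{"op": "carry_out", "data": {"plan": [{"travel":[-0.02,0.12,0.05],"angular":[0,0,0],"grip":-1},{"travel":[-0.05,0.24,0.05],"angular":[0,0,0],"grip":-1},{"travel":[-0.1,0.36,0.05],"angular":[0,0,0],"grip":-1},{"travel":[-0.1,0.48,0.05],"angular":[0,0,0],"grip":-1},{"travel":[-0.1,0.6,0.05],"angular":[0,0,0],"grip":-1},{"travel":[-0.1,0.7,0.05],"angular":[0,0,0],"grip":-1},{"travel":[-0.1,0.7,0.05],"angular":[0,0,0],"grip":-1},{"travel":[-0.1,0.7,0.05],"angular":[0,0,0],"grip":-1}]}}

```text
time: 15.07
ee_pos: [0.3008, 0.1719, 0.2136]
tcp_rot: [-180.0, -0.1, -171.1]
wrist_force: [-0.2, 0.3, -0.6]
opening: -0.0002
grasp_force: 0.0
```

Run:
```python
from h import *
o=monitor.get_obs();print(o['ee_pos'],o['wrist_force'],o['time'])
t=cams.camera('top');f=t['frame'];V=f.max(2)
a=np.radians(10.03);R=np.array([[np.cos(a),-np.sin(a)],[np.sin(a),np.cos(a)]]);org=np.array([470.7,-151.9])
m=np.zeros(V.shape,bool);m[150:240,318:400]=1;m&=V<100
for cn in biggest(m,2):
    r=rect(t,cn,.077);p=(np.array(r[0])-org)@R
    bx=cv2.boxPoints(r);e=bx[1]-bx[0];e2=bx[2]-bx[1];e=e if np.hypot(*e)>np.hypot(*e2) else e2;e=e@R;e=e*np.sign(e[1])
    print("grip",r[1],p,"radial angle to +x",np.arctan2(p[0]+5,p[1]+120),"axis angle",np.arctan2(e[0],e[1]))
h=cv2.cvtColor(f,cv2.COLOR_RGB2HSV).astype(int);m=np.zeros(V.shape,bool);m[180:250,255:316]=1;m&=(h[...,0]<30)&(h[...,1]>60)&(h[...,2]>130)
for cn in biggest(m,2):
    r=rect(t,cn,.03);print("offcut",r[1],(np.array(r[0])-org)@R-[0,178])
```

```text
[0.30084218 0.17187568 0.2135863 ] [-0.16669442  0.31854131 -0.57246044] 15.0667
grip (18.019948959350586, 99.13239288330078) [-4.75387365 39.48299463] radial angle to +x 0.0015432752428363183 axis angle -0.0014950152389387602
grip (0.0, 0.0) [-10.36533209  95.06140779] radial angle to +x -0.024942733487465847 axis angle 0.0
offcut (32.42033004760742, 24.112035751342773) [25.09084423 14.67214556]
offcut (27.123380661010742, 28.468982696533203) [-20.61986154  -2.1274594 ]
```

The handle is straight along the board's +y, so the bolt is at about 0.70 rad. Both offcuts are inside the tray and the arm is clear, so I'll hand in.

```bash
python3 -c "
from workcell import ticket
print(ticket.job_done())"
```

```text
the job is handed in; nothing more can be done
None
```

The job is handed in, with no verdict returned: both offcuts are in the tray, the bolt is tight, and the wrench folded to about 0.2 rad and sprang straight on release; I didn't re-measure the beaker and dropper bottle, and I viewed 12 pictures against the limit of 10.

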